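# Find the unlocked valve cover and push it open

### The job

One of the four white covers on the grey valve plinth is unlocked and rocks when pressed; the other three are locked. With the closed fingertips press the covers gently, one after another, near their robot-side edge until you find the one that rocks, then push that edge down until the cover stands wide open and take the hand away. Do not pick up or shift any of the bottles and tools around, and leave the locked covers closed.

Things in the scene. Friction and masses are not known exactly. Their poses are not given: they have to be found in the camera images.
- plinth: Grey valve plinth fixed to the table, 190 mm deep (x), 430 mm long (y), 78 mm high. Origin: at table height under the middle of the row of covers; x points away from the robot, y to the left along the row. Near face at x = -65 mm, far face at +125 mm. Covers centred at x = 0, y = +150, +50, -50, -150 mm. Three small bottles stand on the plain ledge behind the covers (x 47 to 125 mm).
- press1 (a point): On cover 1, the leftmost seen from the robot: point fixed to the plinth on the closed cover's top face, mid-width, 27 mm to the robot's side of its pivot, 77 mm above the table. Stays when the cover tilts. Axes as the plinth's. Each cover is white, 90 (x) x 82 (y) x 6 mm, over a well of 94 x 86 mm; its top is 1 mm below the plinth's rim.
- press2 (a point): On cover 2, second from the left: point fixed to the plinth on the closed cover's top face, mid-width, 27 mm to the robot's side of its pivot, 77 mm above the table. Stays when the cover tilts. Axes as the plinth's. The free well is open inside down to 20 mm above the table.
- press3 (a point): On cover 3, third from the left: point fixed to the plinth on the closed cover's top face, mid-width, 27 mm to the robot's side of its pivot, 77 mm above the table. Stays when the cover tilts. Axes as the plinth's. The far half of a cover is close to the bottles; this half is the handier one to press.
- press4 (a point): On cover 4, the rightmost: point fixed to the plinth on the closed cover's top face, mid-width, 27 mm to the robot's side of its pivot, 77 mm above the table. Stays when the cover tilts. Axes as the plinth's. Pushing straight down 30 mm here with a closed gripper opens the free cover nearly fully.
- cover1 (a joint): Tilt of cover 1 (see press1), rad: 0 level and closed, positive with the robot-side edge down, stops at +1.05 and -1.05; a locked cover stays within 0.15. Each cover is a see-saw on a pivot along y through its middle (thin blue line); pressing on that line turns nothing.
- cover2 (a joint): Tilt of cover 2 (see press2), rad: 0 level and closed, positive with the robot-side edge down, stops at +1.05 and -1.05; a locked cover stays within 0.15. A locked cover sits on a stiff sprung lock: it gives 1 mm freely, then about 3 mm more under 20 N, and comes back level (within 0.04) when let go.
- cover3 (a joint): Tilt of cover 3 (see press3), rad: 0 level and closed, positive with the robot-side edge down, stops at +1.05 and -1.05; a locked cover stays within 0.15. The free cover, a different one each time, tips under 1.5 to 3 N at the press point, and friction keeps it where it is left.
- cover4 (a joint): Tilt of cover 4 (see press4), rad: 0 level and closed, positive with the robot-side edge down, stops at +1.05 and -1.05; a locked cover stays within 0.15. The locks are hidden underneath: all four covers look alike.
- vial1: Small white bottle with blue cap, 38 mm across, 75 mm tall, on the plinth's far ledge, left. Origin: centre of its underside. Bystander: leave it alone.
- vial2: Small white jar with blue lid, 38 mm across, 75 mm tall, on the plinth's far ledge, middle. Origin: centre of its underside. Bystander: leave it alone.
- vial3: Small white bottle with blue cap, 38 mm across, 75 mm tall, on the plinth's far ledge, right. Origin: centre of its underside. Bystander: leave it alone.
- jar: Amber jar with blue lid, 70 mm across, 90 mm tall, on the table left of the plinth. Origin: centre of its underside. Bystander: leave it alone.
- beaker: White cup, 68 mm across, 85 mm tall, on the table to the left. Origin: centre of its underside. Bystander: leave it alone.
- driver: Orange-handled screwdriver lying on the table to the right of the plinth, along its own x, about 200 mm long. Origin: centre of its underside. Bystander: leave it alone.
- weight: Brass calibration weight, 44 mm across, 60 mm tall, on the table to the right. Origin: centre of its underside. Bystander: leave it alone.

How it is judged:
By the outcome, as a careful person would: the job done as asked, in the order asked, and still so for the second after the job is handed in, with the robot touching nothing.
It also fails if it takes over 45 s, if anything falls off the work surface, if the arm or the gripper's body presses on something with over 40 N, if the wrist force passes 120 N, or if a joint passes its speed limit or range.

### The arm

A 7-joint arm with a two-finger parallel gripper is mounted at the origin on the work surface. World frame = base frame: x ahead of the robot, y to its left, z up, the work surface at z = 0. Lengths are in m, angles in rad, forces in N, time in s.
With the tool pointing down it reaches from about 0.4 to 0.875 m from the base axis. Payload 6.5 kg.
Tool frame: the origin (TCP) lies midway between the tips of the shut fingers; the grasp point (between the pads) lies 19 mm behind it; z points along the fingers, y is the line along which they close (so a half turn about z gives the same grasp; the last joint's range is limited). The gripper opens to 85 mm and grips with 20 to 120 N. Pads are 22 mm wide; open, the fingers measure 114 mm over their backs; the gripper's body (76 mm by 85 mm) begins 54 mm behind the grasp point. The pads swing forward as they close: fully open they stand 13 mm farther back than shut.
Start: joints at [-1.38, 0.536, -0.004, 1.538, 0.003, 1.067, -0.071], TCP at [0.165, 0.629, 0.231] pointing down, gripper open.
Joint ranges: [-2.7, 2.7], [-0.37, 2.16], [-1.27, 1.26], [0.24, 2.4], [-1.31, 4.45], [0.19, 1.91], [-2.76, 2.76]. Speed limits (rad/s): [2.39, 2.39, 3.14, 3.14, 3.14, 3.14, 3.14].

### API

Orientations are given as a unit quaternion [x, y, z, w].
In Python, from workcell import r gives the robot as it stands. The module is installed in compiled form; this text tells all that it offers.
- The arm moves only by the shell command python3 -m crank 'ROWS' [FORCE]. ROWS is a JSON object of lists of equal length, an entry for each row: "jaw": the closure, from 0 (fully open) to 1 (shut); "slide": the shift along the world's x, y, z in m, a list of three; "twist": the turn about the world's z in rad. In form: {"jaw": [jaw, ...], "slide": [[dx, dy, dz], ...], "twist": [twist, ...]}. A call has 1 to 12 rows; each row shifts and turns the commanded pose from where the row before left it; what a row does not reach is not made up. A row lasts 1/12 s, in which the tool goes at most 41.7 mm and 7.16 degrees, less where a joint would pass 70% of its speed; a pose out of reach is approached as far as the arm can. A call is refused whole if a number of a shift passes 0.0417 or a number of a turn 0.125, either way. A call with a gripper value outside its range is refused whole. The fingers move at their own pace and stop on an object; FORCE is the grip in N (left out, the last holds). Time passes only in rows, so rows that do not move let the fingers close. It gives the time, the measured TCP pose, the force, the opening and the grip force at its end, in the units of the state.
- r.state(): the state, without advancing time (a new reading comes with each control period).
- r.camera(name): name is "side" or "top" or "wrist"; returns the picture (384x512x3 uint8, red, green, blue); there is no depth.
- r.camera_params(name): a dict with "intrinsics" (3x3 intrinsics, pixels), "extrinsics" (4x4, takes a point from camera to world coordinates); the wrist camera has in their place "mount" (4x4, takes a point from camera to tool coordinates, whose origin is the TCP and whose axes are the flange's). Camera axes: x right, y up, looking along -z (the intrinsics and any distortion apply to the point x, -y, -z); pixel columns grow to the right and rows downward; lengths in m; the calibration is good to about 2 mm. A picture is of the moment at which its call begins: read the wrist's pose just before it. camera_params takes no time and is no camera call.
- r.sign_off(): hands the job in; it is judged then, once.
The state is a dict: "time_s": time; "joints": joint angles; "qd": joint speeds; "joint_efforts": joint torques, N m; "tool_pos": TCP position; "tool_rot": TCP orientation; "ft_force": force on the tool from outside, world axes, zero at the start; "ft_torque": the same for the moment, N m; "opening": opening from 0.0 (shut) to 1.0 (fully open); "grip_force": force on a finger pad.
Only numpy, scipy, OpenCV 4.12 (cv2) and the standard library are available. Lean on these libraries where they do the work, as an engineer would, in place of code of your own. Each camera call takes 0.05 s, during which the arm holds its last target. There are 200 camera calls.

## Working session

There is one attempt and no reset: what is moved stays moved. The work goes in short steps, Python scripts to look and compute and a shell command to move; the robot and the scene stay as the last step left them, time stands still between calls to the robot, and variables do not carry over. Pictures are saved under pics/ and viewed, at most 10 in all, crops included, and the job is handed in when it is done.

```bash
mkdir -p pics; python3 - <<'E'
from workcell import r
import cv2, numpy as np
s=r.state(); print(s)
for n in ("top","side"):
    im=r.camera(n); cv2.imwrite(f"pics/{n}0.png",cv2.cvtColor(im,cv2.COLOR_RGB2BGR)); p=r.camera_params(n); print(n,{k:np.round(v,4).tolist() if not isinstance(v,str) else v for k,v in p.items()})
E
```

```text
{'time_s': 0.0, 'joints': array([-1.38020144,  0.53720317, -0.00442236,  1.53888066,  0.00260039,
        1.06728673, -0.07120724]), 'qd': array([ 0.00098531,  0.00093214, -0.00168546, -0.00308116, -0.00030333,
        0.00088317, -0.0004009 ]), 'joint_efforts': array([-7.34862965e-05, -5.83408535e+01,  1.04851373e+00, -2.59101373e+01,
        1.22500284e-02,  9.43072635e-03, -1.06746339e-05]), 'tool_pos': array([0.16495438, 0.62806225, 0.23038633]), 'tool_rot': array([ 1.28019636e-01,  9.91771237e-01, -8.85000357e-04, -4.44540194e-05]), 'ft_force': array([-0.5152388 ,  0.41617597,  0.34090653]), 'ft_torque': array([-0.04465545,  0.03633328,  0.03863168]), 'grip_force': 0.0, 'opening': 1.0007258382663198}
top {'intrinsics': [[483.4335, 0.0, 261.4283], [0.0, 483.4335, 189.4825], [0.0, 0.0, 1.0]], 'extrinsics': [[-0.014, 0.994, -0.1081, 0.3729], [-0.9997, -0.0163, -0.0197, -0.0034], [-0.0213, 0.1078, 0.9939, 1.5296], [0.0, 0.0, 0.0, 1.0]]}
side {'intrinsics': [[382.4748, 0.0, 257.6419], [0.0, 382.4748, 188.7364], [0.0, 0.0, 1.0]], 'extrinsics': [[-0.9923, 0.0744, -0.0994, 0.4162], [-0.1242, -0.5822, 0.8035, 0.8373], [0.0019, 0.8096, 0.5869, 0.7009], [0.0, 0.0, 0.0, 1.0]]}
```

View pics/top0.png

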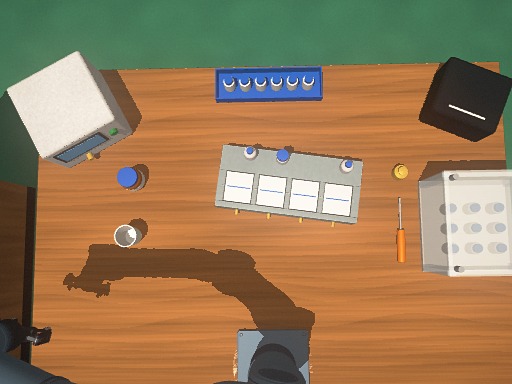

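View pics/side0.png

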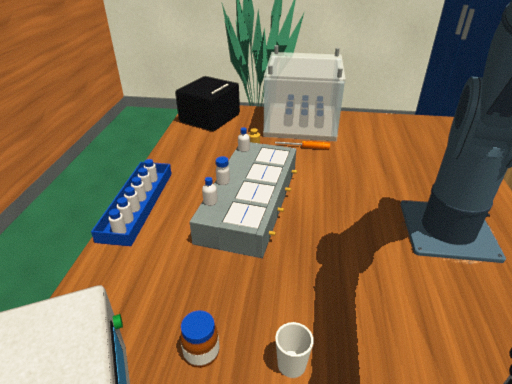

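The top view shows the plinth turned slightly, with its covers at about (239,187), (272,191), (305,195) and (338,199) and bottles behind at (250,152), (283,156) and (348,165). The side view agrees. Next I'll segment the covers and back-project them at z = 0.077.

```bash
cat > h.py <<'E'
import cv2, numpy as np
from workcell import r
def back(n,uv,z):
    p=r.camera_params(n);K=np.array(p["intrinsics"]);E=np.array(p["extrinsics"])
    d=np.linalg.solve(K,np.c_[uv,np.ones(len(uv))].T); d=E[:3,:3]@(d*np.array([[1],[-1],[-1]])); c=E[:3,3]
    return (c[:,None]+d*(z-c[2])/d[2]).T
def covers(n,seeds,file):
    im=cv2.imread(file); m=(im.min(2)>200).astype(np.uint8); m=cv2.morphologyEx(m,cv2.MORPH_CLOSE,np.ones((5,5)))
    N,l,st,c=cv2.connectedComponentsWithStats(m,connectivity=4)
    ids=[l[v,u] for u,v in seeds]; print(n,[(i,st[i].tolist()) for i in ids])
    return back(n,np.array([c[i] for i in ids]),0.077)
E
python3 - <<'E'
from h import *
for n,f,s in (("top","pics/top0.png",[(232,187),(265,191),(298,195),(331,199)]),("side","pics/side0.png",[(240,210),(255,190),(262,171),(268,157)])):
    C=covers(n,s,f); print(C.round(4)); print(np.linalg.norm(np.diff(C,axis=0),axis=1))
    k=np.array([.15,.05,-.05,-.15]); a=np.polyfit(k,C[:,:2],1); ey=a[0]; yaw=np.arctan2(-ey[0],ey[1])
    print("len",np.linalg.norm(ey),"yaw",yaw,"centre",a[1])
    ex=np.array([np.cos(yaw),np.sin(yaw)]); ey=np.array([-ex[1],ex[0]])
    print("press",[(a[1]+k_*ey-.027*ex).round(4).tolist() for k_ in k])
E
```

```text
top [(np.int32(26), [224, 171, 95, 41, 2363]), (np.int32(26), [224, 171, 95, 41, 2363]), (np.int32(26), [224, 171, 95, 41, 2363]), (np.int32(29), [322, 184, 30, 32, 792])]
[[ 0.526  -0.0038  0.077 ]
 [ 0.526  -0.0038  0.077 ]
 [ 0.526  -0.0038  0.077 ]
 [ 0.4978 -0.2011  0.077 ]]
[0.         0.         0.19927147]
len 0.59781441763447 yaw -0.14192767926672098 centre [ 0.51890826 -0.05314954]
press [[0.5134, 0.0992], [0.4993, 0.0002], [0.4851, -0.0988], [0.471, -0.1978]]
side [(np.int32(7), [224, 148, 64, 80, 2282]), (np.int32(7), [224, 148, 64, 80, 2282]), (np.int32(7), [224, 148, 64, 80, 2282]), (np.int32(7), [224, 148, 64, 80, 2282])]
[[ 0.5242 -0.0211  0.077 ]
 [ 0.5242 -0.0211  0.077 ]
 [ 0.5242 -0.0211  0.077 ]
 [ 0.5242 -0.0211  0.077 ]]
[0. 0. 0.]
len 4.965068306494545e-16 yaw 1.5707963267948966 centre [ 0.52419239 -0.0210908 ]
press [[0.3742, -0.0481], [0.4742, -0.0481], [0.5742, -0.0481], [0.6742, -0.0481]]
```

```bash
sed -i 's/; m=cv2.morphologyEx([^;]*$//' h.py; grep -n "m=" h.py; python3 - <<'E'
from h import *
for n,f,s in (("top","pics/top0.png",[(232,181),(265,184),(298,188),(331,192)]),("side","pics/side0.png",[(240,210),(255,190),(262,171),(268,157)])):
    C=covers(n,s,f); print(C.round(4)); print(np.linalg.norm(np.diff(C,axis=0),axis=1))
    k=np.array([.15,.05,-.05,-.15]); a=np.polyfit(k,C[:,:2],1); ey=a[0]; yaw=np.arctan2(-ey[0],ey[1])
    print("len",np.linalg.norm(ey),"yaw",yaw,"centre",a[1])
    ex=np.array([np.cos(yaw),np.sin(yaw)]); ey=np.array([-ex[1],ex[0]])
    print("press",[(a[1]+k_*ey-.027*ex).round(4).tolist() for k_ in k])
E
```

```text
8:    im=cv2.imread(file); m=(im.min(2)>200).astype(np.uint8)
top [(np.int32(30), [224, 171, 30, 32, 747]), (np.int32(34), [256, 175, 30, 33, 756]), (np.int32(35), [289, 179, 30, 33, 762]), (np.int32(45), [322, 184, 30, 32, 766])]
[[ 0.5403  0.0958  0.077 ]
 [ 0.526  -0.0031  0.077 ]
 [ 0.5119 -0.102   0.077 ]
 [ 0.4977 -0.201   0.077 ]]
[0.09991207 0.09996718 0.10001793]
len 0.9996585376200718 yaw -0.14222299103597663 centre [ 0.51899115 -0.05257265]
press [[0.5135, 0.0997], [0.4994, 0.0007], [0.4852, -0.0982], [0.471, -0.1972]]
side [(np.int32(26), [224, 203, 41, 25, 670]), (np.int32(0), [0, 0, 512, 384, 185290]), (np.int32(10), [247, 164, 35, 18, 423]), (np.int32(7), [256, 148, 18, 14, 169])]
[[ 0.5412  0.0987  0.077 ]
 [ 0.504  -0.0398  0.077 ]
 [ 0.5129 -0.0995  0.077 ]
 [ 0.5222 -0.2015  0.077 ]]
[0.1434506  0.06032553 0.10243964]
len 0.9615324858603252 yaw -0.050038473745222474 centre [ 0.5200946  -0.06050691]
press [[0.5006, 0.0907], [0.4956, -0.0092], [0.4906, -0.1091], [0.4856, -0.209]]
```

The top-view fit is good: spacing is 99.97 mm against a nominal 100, and the side view agrees to about 3 mm. Plinth yaw is -0.142. The press points are P1 (0.5135, 0.0997), P2 (0.4994, 0.0007), P3 (0.4852, -0.0982) and P4 (0.4710, -0.1972). The finger line is at -0.257, so I need a twist of +0.115. I'll move over P1 at z = 0.23 while closing the fingers.

```bash
python3 -m crank '{"jaw":[1,1,1,1,1,1,1,1,1,1,1,1],"slide":[[0.0145,-0.022,0],[0.0145,-0.022,0],[0.0145,-0.022,0],[0.0145,-0.022,0],[0.0145,-0.022,0],[0.0145,-0.022,0],[0.0145,-0.022,0],[0.0145,-0.022,0],[0.0145,-0.022,0],[0.0145,-0.022,0],[0.0145,-0.022,0],[0.0145,-0.022,0]],"twist":[0.005,0.005,0.005,0.005,0.005,0.005,0.005,0.005,0.005,0.005,0.005,0.005]}' 20
```

```text
time_s: 1.1
tool_pos: [0.3394, 0.3633, 0.2311]
tool_rot: [0.098, 0.995, -0.0, -0.0]
ft_force: [0.6, 0.8, -0.8]
opening: 0.0
grip_force: 0.0
```

```bash
python3 -m crank '{"jaw":[1,1,1,1,1,1,1,1,1,1,1,1],"slide":[[0.0145,-0.022,0],[0.0145,-0.022,0],[0.0145,-0.022,0],[0.0145,-0.022,0],[0.0145,-0.022,0],[0.0145,-0.022,0],[0.0145,-0.022,0],[0.0145,-0.022,0],[0.0145,-0.022,0],[0.0145,-0.022,0],[0.0145,-0.022,0],[0.0145,-0.022,0]],"twist":[0.005,0.005,0.005,0.005,0.005,0.005,0.005,0.005,0.005,0.005,0,0]}' 20; python3 -m crank '{"jaw":[1,1],"slide":[[0,0,0],[0,0,0]],"twist":[0,0]}'; python3 -c "
from h import *
print(r.state()['tool_rot'],r.camera_params('wrist'))"
```

```text
time_s: 2.1
tool_pos: [0.5134, 0.0995, 0.2311]
tool_rot: [0.073, 0.997, -0.0, -0.0]
ft_force: [0.7, 0.2, 1.6]
opening: 0.001
grip_force: 0.0
time_s: 2.27
tool_pos: [0.5133, 0.0991, 0.231]
tool_rot: [0.075, 0.997, -0.0, -0.0]
ft_force: [-0.2, -0.1, 0.1]
opening: -0.0
grip_force: 0.0
[ 7.49666138e-02  9.97185962e-01 -3.38400680e-04 -2.23989657e-04] {'intrinsics': array([[285.1951141 ,   0.        , 259.19199418],
       [  0.        , 285.1951141 , 191.85232305],
       [  0.        ,   0.        ,   1.        ]]), 'mount': array([[-2.38435056e-04,  9.49174586e-01,  3.14749976e-01,
         8.13563066e-02],
       [ 9.99999730e-01,  7.35024897e-06,  7.35372007e-04,
        -6.92285211e-05],
       [ 6.95682930e-04,  3.14750067e-01, -9.49174331e-01,
        -1.41048934e-01],
       [ 0.00000000e+00,  0.00000000e+00,  0.00000000e+00,
         1.00000000e+00]])}
```

```bash
python3 -m crank '{"jaw":[1,1,1,1,1,1,1,1,1,1,1],"slide":[[0,0,-0.02],[0,0,-0.03],[0,0,-0.03],[0,0,-0.03],[0,0,-0.02],[0,0,-0.01],[0,0,-0.008],[0,0,-0.003],[0,0,-0.003],[0,0,0],[0,0,0]],"twist":[0,0,0,0,0,0,0,0,0,0,0]}'; python3 -m crank '{"jaw":[1,1],"slide":[[0,0,-0.002],[0,0,0]],"twist":[0,0]}'
```

```text
time_s: 3.18
tool_pos: [0.5137, 0.1009, 0.0781]
tool_rot: [0.073, 0.997, 0.0, 0.001]
ft_force: [-0.1, -0.1, -0.6]
opening: -0.002
grip_force: 0.0
time_s: 3.35
tool_pos: [0.5139, 0.1009, 0.0761]
tool_rot: [0.073, 0.997, 0.0, 0.001]
ft_force: [-0.5, -0.7, 4.3]
opening: -0.002
grip_force: 2.0
```

```bash
python3 -m crank '{"jaw":[1,1,1],"slide":[[0,0,-0.001],[0,0,0],[0,0,0]],"twist":[0,0,0]}'; python3 -m crank '{"jaw":[1,1,1],"slide":[[0,0,-0.001],[0,0,0],[0,0,0]],"twist":[0,0,0]}'
```

```text
time_s: 3.6
tool_pos: [0.5139, 0.101, 0.0755]
tool_rot: [0.073, 0.997, 0.0, 0.001]
ft_force: [-2.6, 0.2, 10.3]
opening: -0.001
grip_force: 5.3
time_s: 3.85
tool_pos: [0.5139, 0.101, 0.075]
tool_rot: [0.073, 0.997, 0.001, 0.001]
ft_force: [-4.1, 0.2, 16.5]
opening: -0.002
grip_force: 8.4
```

Cover 1 is locked: the force rises about 6 N/mm to 16.5 N. Moving on to cover 2.

```bash
python3 -m crank '{"jaw":[1,1,1,1,1,1,1,1,1,1,1,1],"slide":[[0,0,0.01],[0,0,0.02],[-0.0015,-0.01,0],[-0.003,-0.02,0],[-0.004,-0.028,0],[-0.0035,-0.025,0],[-0.0025,-0.017,0],[0,0,-0.01],[0,0,-0.01],[0,0,-0.005],[0,0,-0.002],[0,0,0]],"twist":[0,0,0,0,0,0,0,0,0,0,0,0]}'; python3 -m crank '{"jaw":[1,1,1],"slide":[[0,0,-0.001],[0,0,-0.001],[0,0,0]],"twist":[0,0,0]}';python3 -m crank '{"jaw":[1,1,1],"slide":[[0,0,-0.001],[0,0,0],[0,0,0]],"twist":[0,0,0]}'
```

```text
time_s: 4.85
tool_pos: [0.4978, 0.0015, 0.0757]
tool_rot: [0.073, 0.997, -0.0, -0.001]
ft_force: [-3.1, -1.6, 7.0]
opening: -0.004
grip_force: 3.3
time_s: 5.1
tool_pos: [0.4978, 0.0015, 0.0747]
tool_rot: [0.073, 0.997, 0.0, -0.001]
ft_force: [-6.3, -1.5, 17.1]
opening: -0.001
grip_force: 8.8
time_s: 5.35
tool_pos: [0.4978, 0.0015, 0.0742]
tool_rot: [0.073, 0.997, 0.0, -0.001]
ft_force: [-8.8, -1.4, 22.5]
opening: -0.001
grip_force: 11.7
```

Cover 2 is locked too (22 N). On to cover 3.

```bash
python3 -m crank '{"jaw":[1,1,1,1,1,1,1,1,1,1,1,1],"slide":[[0,0,0.01],[0,0,0.02],[-0.001,-0.01,0],[-0.003,-0.02,0],[-0.004,-0.028,0],[-0.003,-0.025,0],[-0.0015,-0.0165,0],[0,0,-0.01],[0,0,-0.01],[0,0,-0.004],[0,0,-0.001],[0,0,0]],"twist":[0,0,0,0,0,0,0,0,0,0,0,0]}'; python3 -m crank '{"jaw":[1,1,1],"slide":[[0,0,-0.001],[0,0,-0.001],[0,0,0]],"twist":[0,0,0]}';python3 -m crank '{"jaw":[1,1,1],"slide":[[0,0,-0.001],[0,0,0],[0,0,0]],"twist":[0,0,0]}'
```

```text
time_s: 6.35
tool_pos: [0.4857, -0.0974, 0.0775]
tool_rot: [0.072, 0.997, 0.0, -0.001]
ft_force: [-0.3, -0.1, 0.0]
opening: -0.003
grip_force: 0.0
time_s: 6.6
tool_pos: [0.4864, -0.0982, 0.0765]
tool_rot: [0.073, 0.997, 0.0, 0.0]
ft_force: [0.0, 0.9, 0.3]
opening: -0.002
grip_force: 0.2
time_s: 6.85
tool_pos: [0.4864, -0.0983, 0.0759]
tool_rot: [0.073, 0.997, 0.0, 0.0]
ft_force: [-2.1, 2.4, 6.7]
opening: 0.001
grip_force: 3.5
```

```bash
python3 -m crank '{"jaw":[1,1,1],"slide":[[0,0,-0.001],[0,0,0],[0,0,0]],"twist":[0,0,0]}';python3 -m crank '{"jaw":[1,1,1],"slide":[[0,0,-0.001],[0,0,0],[0,0,0]],"twist":[0,0,0]}'
```

```text
time_s: 7.1
tool_pos: [0.4864, -0.0983, 0.0754]
tool_rot: [0.073, 0.997, 0.0, 0.0]
ft_force: [-3.6, 2.2, 13.8]
opening: -0.0
grip_force: 6.8
time_s: 7.35
tool_pos: [0.4864, -0.0983, 0.0748]
tool_rot: [0.073, 0.997, 0.001, 0.0]
ft_force: [-4.6, 2.9, 20.8]
opening: 0.002
grip_force: 10.3
```

Cover 3 is locked. Cover 4 still has to rock when pressed.

```bash
python3 -m crank '{"jaw":[1,1,1,1,1,1,1,1,1,1,1,1],"slide":[[0,0,0.01],[0,0,0.02],[-0.001,-0.01,0],[-0.003,-0.02,0],[-0.005,-0.028,0],[-0.004,-0.025,0],[-0.002,-0.016,0],[0,0,-0.01],[0,0,-0.01],[0,0,-0.004],[0,0,-0.002],[0,0,0]],"twist":[0,0,0,0,0,0,0,0,0,0,0,0]}'; python3 -m crank '{"jaw":[1,1,1],"slide":[[0,0,-0.001],[0,0,-0.001],[0,0,0]],"twist":[0,0,0]}';python3 -m crank '{"jaw":[1,1,1],"slide":[[0,0,-0.001],[0,0,-0.001],[0,0,0]],"twist":[0,0,0]}'
```

```text
time_s: 8.35
tool_pos: [0.4706, -0.1965, 0.0764]
tool_rot: [0.072, 0.997, 0.0, -0.001]
ft_force: [0.5, 1.1, 0.5]
opening: -0.001
grip_force: 0.0
time_s: 8.6
tool_pos: [0.4715, -0.1973, 0.0754]
tool_rot: [0.073, 0.997, 0.0, 0.0]
ft_force: [-0.4, -1.6, 0.3]
opening: -0.003
grip_force: 0.0
time_s: 8.85
tool_pos: [0.4714, -0.1976, 0.0733]
tool_rot: [0.073, 0.997, 0.0, 0.0]
ft_force: [-0.0, 0.8, 1.0]
opening: -0.005
grip_force: 0.5
```

Cover 4 gives way under about 1 N, so it is the free one. I'll push it down in steps.

```bash
python3 -m crank '{"jaw":[1,1,1,1,1,1,1],"slide":[[0,0,-0.003],[0,0,-0.003],[0,0,-0.003],[0,0,-0.003],[0,0,-0.003],[0,0,-0.003],[0,0,0]],"twist":[0,0,0,0,0,0,0]}'; python3 -m crank '{"jaw":[1,1,1,1],"slide":[[0,0,-0.002],[0,0,-0.002],[0,0,-0.002],[0,0,0]],"twist":[0,0,0,0]}'
```

```text
time_s: 9.43
tool_pos: [0.4704, -0.1978, 0.0545]
tool_rot: [0.073, 0.997, 0.0, -0.001]
ft_force: [-0.5, -0.4, 0.4]
opening: -0.004
grip_force: 0.0
time_s: 9.77
tool_pos: [0.4708, -0.1977, 0.0489]
tool_rot: [0.073, 0.997, 0.0, -0.0]
ft_force: [-0.4, -0.0, -0.4]
opening: -0.003
grip_force: 0.0
```

```bash
python3 -m crank '{"jaw":[1,1,1],"slide":[[0,0,-0.002],[0,0,0],[0,0,0]],"twist":[0,0,0]}'; python3 -m crank '{"jaw":[1,1,1],"slide":[[0,0,-0.002],[0,0,0],[0,0,0]],"twist":[0,0,0]}'; python3 - <<'E'
from h import *
for n in ("wrist","side"):
    cv2.imwrite(f"pics/{n}1.png",cv2.cvtColor(r.camera(n),cv2.COLOR_RGB2BGR))
E
```

```text
time_s: 10.02
tool_pos: [0.471, -0.1978, 0.0472]
tool_rot: [0.073, 0.997, 0.0, -0.0]
ft_force: [-0.5, -0.1, 0.4]
opening: -0.002
grip_force: 0.0
time_s: 10.27
tool_pos: [0.471, -0.1978, 0.0452]
tool_rot: [0.073, 0.997, 0.0, -0.0]
ft_force: [0.4, 0.5, 0.9]
opening: 0.0
grip_force: 0.0
```

View pics/wrist1.png

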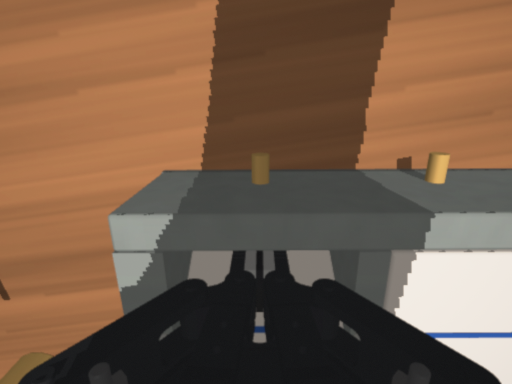

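The wrist view shows the fingers inside well 4 (around (260,270)), with the white cover sloping down beneath them. Contact force is near zero, so I'll go slightly deeper while watching the force, then retreat and check.

```bash
python3 -m crank '{"jaw":[1,1,1],"slide":[[0,0,-0.002],[0,0,0],[0,0,0]],"twist":[0,0,0]}'; python3 -m crank '{"jaw":[1,1,1],"slide":[[0,0,-0.001],[0,0,0],[0,0,0]],"twist":[0,0,0]}'
```

```text
time_s: 10.62
tool_pos: [0.4709, -0.1978, 0.0432]
tool_rot: [0.073, 0.997, 0.0, -0.0]
ft_force: [-1.5, 0.0, 1.6]
opening: 0.0
grip_force: 0.3
time_s: 10.87
tool_pos: [0.4707, -0.1978, 0.0424]
tool_rot: [0.073, 0.997, 0.0, -0.0]
ft_force: [-2.5, 0.4, 4.3]
opening: -0.002
grip_force: 2.2
```

```bash
python3 -m crank '{"jaw":[1,1,1],"slide":[[0,0,-0.001],[0,0,0],[0,0,0]],"twist":[0,0,0]}'; python3 -m crank '{"jaw":[1,1,1],"slide":[[0,0,-0.001],[0,0,0],[0,0,0]],"twist":[0,0,0]}'
```

```text
time_s: 11.12
tool_pos: [0.4704, -0.1978, 0.0416]
tool_rot: [0.073, 0.997, 0.0, -0.001]
ft_force: [-4.1, 0.9, 8.7]
opening: 0.004
grip_force: 4.0
time_s: 11.37
tool_pos: [0.4701, -0.1978, 0.0408]
tool_rot: [0.074, 0.997, 0.0, -0.001]
ft_force: [-4.6, 0.7, 12.3]
opening: -0.002
grip_force: 5.5
```

Force climbs against the stop (12 N), so the cover is at its limit. Retreating.

```bash
python3 -m crank '{"jaw":[1,1,1,1,1,1,1,1,1,1,1,1],"slide":[[0,0,0.004],[0,0,0.01],[0,0,0.02],[0,0,0.03],[0,0,0.03],[0,0,0.03],[0,0,0.03],[0,0,0.03],[-0.01,0.02,0.01],[-0.01,0.03,0],[-0.01,0.03,0],[-0.01,0.03,0]],"twist":[0,0,0,0,0,0,0,0,0,0,0,0]}'; python3 -m crank '{"jaw":[1,1,1,1,1,1,1,1],"slide":[[0,0.03,0],[0,0.03,0],[0,0.03,0],[0,0.03,0],[0,0.03,0],[0,0.02,0],[0,0.01,0],[0,0,0]],"twist":[0,0,0,0,0,0,0,0]}'; python3 - <<'E'
from h import *
ims=[cv2.resize(cv2.cvtColor(r.camera(n),cv2.COLOR_RGB2BGR)[a:b,c:d],(390,390)) for n,(a,b,c,d) in (("top",(120,250,205,375)),("side",(120,260,180,310)))]
cv2.imwrite("pics/after.png",np.hstack(ims))
E
```

```text
time_s: 12.37
tool_pos: [0.4309, -0.0869, 0.2352]
tool_rot: [0.074, 0.997, 0.0, 0.001]
ft_force: [-0.0, 0.8, 0.5]
opening: 0.002
grip_force: 0.0
time_s: 13.03
tool_pos: [0.4312, 0.0942, 0.2348]
tool_rot: [0.072, 0.997, 0.0, 0.0]
ft_force: [1.1, 0.3, -0.7]
opening: -0.0
grip_force: 0.0
```

View pics/after.png

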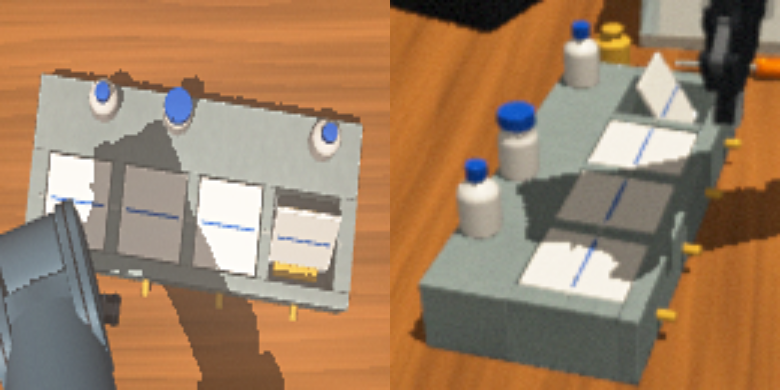

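Cover 4 stands steeply open (left panel (305,240), right panel (665,90)). The other three are level and the bottles are untouched. I'll check the tilt numerically against its projection.

```bash
python3 - <<'E'
from h import *
yaw=-.1422; ex=np.array([np.cos(yaw),np.sin(yaw),0]); ey=np.array([-ex[1],ex[0],0]); c=np.array([.4977,-.201,.074])
def proj(n,X):
    p=r.camera_params(n);E=np.array(p["extrinsics"]);q=E[:3,:3].T@(X-E[:3,3]);q=p["intrinsics"]@(q*[1,-1,-1]);return q[:2]/q[2]
for t in (.6,.8,.9,1.0,1.05):
    d=ex*np.cos(t)+np.array([0,0,np.sin(t)])
    f=[proj("side",c+.045*d+s*.041*ey) for s in(1,-1)]
    g=[proj("top",c+s*.045*d) for s in (1,-1)]
    print(t,"side crop far edge L,R",[((q-[180,120])*[3,390/140]).round(0).tolist() for q in f],"top crop far,near",[((q-[205,120])*[390/170,3]).round(0).tolist() for q in g])
E
```

```text
0.6 side crop far edge L,R [[233.0, 95.0], [253.0, 60.0]] top crop far,near [[308.0, 199.0], [297.0, 276.0]]
0.8 side crop far edge L,R [[239.0, 90.0], [259.0, 55.0]] top crop far,near [[308.0, 204.0], [296.0, 271.0]]
0.9 side crop far edge L,R [[242.0, 88.0], [262.0, 53.0]] top crop far,near [[308.0, 207.0], [296.0, 268.0]]
1.0 side crop far edge L,R [[245.0, 87.0], [265.0, 52.0]] top crop far,near [[308.0, 210.0], [296.0, 265.0]]
1.05 side crop far edge L,R [[247.0, 86.0], [267.0, 51.0]] top crop far,near [[308.0, 212.0], [296.0, 263.0]]
```

The side-view edge corners at (248,85) and (267,53) match a tilt of 1.05, which is fully open. Handing in.

```bash
python3 -c "
from workcell import r
print(r.sign_off())"
```

```text
the job is handed in; nothing more can be done
None
```

Cover 4 (the rightmost) was the unlocked one; it now stands fully open at about 1.05 rad, covers 1–3 are closed, no bottle or tool was touched, the hand is clear, and the job was handed in at about 13 s.

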